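Sanitise, then hold the trolley's tilt-out bin open at its mark

ROBOT

A 7-joint arm with a two-finger parallel gripper is mounted at the origin on the work surface. World frame = base frame: x ahead of the robot, y to its left, z up, the work surface at z = 0. Lengths are in m, angles in rad, forces in N, time in s.
With the tool pointing down it reaches from about 0.4 to 0.85 m from the base axis. Payload 10.4 kg.
Tool frame: the origin (TCP) lies midway between the tips of the shut fingers; the grasp point (between the pads) lies 19 mm behind it; z points along the fingers, y is the direction in which the jaws open and shut (so a half turn about z gives the same grasp; the last joint's range is limited). The gripper opens to 85 mm and grips with 20 to 120 N. Pads are 22 mm wide; open, the fingers measure 114 mm over their backs; the gripper's body (76 mm by 85 mm) begins 54 mm behind the grasp point. The pads swing forward as they close: fully open they stand 13 mm farther back than shut.
Start: joints at [-1.272, 0.332, -0.065, 1.46, 0.022, 1.35, -0.088], TCP at [0.198, 0.593, 0.231] pointing down, gripper open.
Joint ranges: [-2.6, 2.6], [-0.5, 2.12], [-1.47, 1.34], [0.16, 2.42], [-1.27, 4.41], [0.06, 2.06], [-2.6, 2.6]. Speed limits (rad/s): [2.22, 2.22, 2.79, 2.79, 3.14, 3.14, 3.14].

INTERFACE

Orientations are given as a unit quaternion [x, y, z, w].
In Python, from rig import telemetry, grab_frame, hand_in, spotter gives the robot as it stands.
- The arm moves only by the tool servo_tool, never from a script. Its argument "steps" is a list of rows, each a list of 7 numbers: the shift along the tool's x, y, z in m, then the turn, a rotation vector about the tool's x, y, z in degrees, then the closure, from 0 (fully open) to 1 (shut). A call has 1 to 12 rows; each row is the pose to reach, as a shift and turn from the pose commanded when the call began, along the tool's axes at that moment; what a row does not reach only later rows make up. A row lasts 1/10 s, in which the tool goes at most 50 mm and 8.59 degrees, less where a joint would pass 70% of its speed; a pose out of reach is approached as far as the arm can. A call with a gripper value outside its range is refused whole. The fingers move at their own pace and stop on an object; "grip_force" is the grip in N (left out, the last holds). Time passes only in rows, so rows that repeat a pose let the fingers close. It gives the time, the measured TCP pose, the force and the opening at its end, in the units of the state.
- telemetry.sense(): the state, without advancing time (a new reading comes with each control period).
- grab_frame(name): name is "scene" or "top" or "wrist"; returns a dict with "image" (400x640x3 uint8, blue, green, red), "z_map" (400x640 float32, m along the optical axis (not along the pixel's ray), 0 where there is no reading), "vertical_fov" (degrees; the focal length in pixels is half the picture's height over the tangent of half this angle, whatever the lens; pixels are square), "cx", "cy" (the principal point, pixels), "dist" ([k1, k2, p1, p2, k3] as OpenCV has them; the pictures are not rectified), "eye" and "orientation" of the camera in the world. Camera axes: x right, y down, z forward; pixel columns grow to the right and rows downward; lengths in m; the calibration is good to about 2 mm. A picture is of the moment at which its call begins.
- hand_in(): hands the job in, once; it reports no verdict.
Trained networks look in a picture, given as the dict that the camera call returned (one of the last four; its "shot" number tells which), for a name from the list of things; names that differ only in an ending like _2 or _b are one class to them, and where a whole thing is asked for, a point or a joint stands for the part that bears it (a point fixed in the world has none). Each returns a list of dicts, best first, with "conf" (0 to 1); they miss things now and then, are a little off and sometimes report something else, mostly with a low value. They report only what shows in the picture. A call takes as long as a camera call.
- spotter.spot_in(query, picture): "at" ([x, y, z] in m, in the coordinates of the camera as it stood for that picture, good to about 4 mm: the middle of the surface that is visible of it).
- spotter.regions_of(query, picture): "region" (400x640 bool, what is visible of it).
The state is a dict: "time_s": time; "joint_positions": joint angles; "qd": joint speeds; "effort": joint torques, N m; "eef_pos": TCP position; "tool_rot": TCP orientation; "ft_force": force on the tool from outside, world axes, zero at the start; "moment": the same for the moment, N m; "opening": finger opening in m.
Only numpy, scipy, OpenCV 4.12 (cv2) and the standard library are available. Lean on these libraries where they do the work, as an engineer would, in place of code of your own. Each camera call takes 0.05 s, during which the arm holds its last target. There are 200 camera calls.

TASK

Press the white spray cap of the fixed sanitiser bottle fully down and let it spring back up, to mist the handle of the green tilt-out bin. Then tilt the bin out against its spring until its red pointer stands at the yellow mark on the rail, and hold it there for a guest's citrus peel: finish still holding the bin with the fingers, as it shuts by itself when let go. Leave the shaker tin, glass cup, ice mould and coaster where they stand.

Things in the scene. Friction and masses are not known exactly. Their poses are not given: they have to be found in the camera images.
- bin_housing: Fixed green housing of the tilt-out bin, 212 mm (x) by 160 mm (y) by 196 mm high, sides and back closed. Origin: centre of its underside on the trolley top. Its z is up, its open front looks along its own -y, its x runs along the front. A steel guide rail, 12 mm wide, sticks out of its front at own x = +116 mm, from y = -50 to -220 mm, top at 150 mm height.
- bin (a joint): Tilt of the sprung bin in its housing, rad: 0 shut (upright), grows as the top comes out towards the housing's own -y, stop at 0.7. The hinge line is parallel to the housing's x, at own y = -80 mm, 12 mm above the trolley top. A return spring (0.6 N m when shut, growing 2 N m per rad), with the bin's weight, always pulls it shut: about 6 to 10 N at the handle. The front is a flat panel 196 mm wide, 12 mm thick, up to 186 mm high.
- bin_handle (a point): Middle of the bin's brass bar handle: round bar 12 mm thick, 110 mm long, parallel to the housing's x, its centre 50 mm in front of the green panel (free gap 44 mm), clear from above. It moves with the bin: 62 mm in front of the hinge line and 165 mm above it when shut, so 177 mm above the trolley top, and it swings out and down in an arc about the hinge line. Its z axis is up when the bin is shut.
- bin_pointer (a point): Red pointer (5 mm square bar) at the top of the bin panel's side, reaching over the guide rail at the housing's own x = +116 mm. This point is on its centre line over the rail; 6 mm in front of the hinge line and 165 mm above it when shut. Moves with the bin.
- mark: Yellow clip on the guide rail, 18 mm (x) by 12 mm long (y) by 12 mm; origin at its centre, at the height of the rail's top (150 mm). Fixed; its place along the rail differs from time to time. Axes as the housing's. The bin is at the mark when the pointer stands over the clip, measured along the housing's y; the pointer passes some 10 to 20 mm above the rail.
- spray: Fixed blue sanitiser bottle, 52 mm diameter, upright in a dark weighted holder of 90 mm diameter. Origin: centre of the holder's underside on the trolley top; z up; the spray snout points along its own +y, roughly to the bin.
- cap (a joint): Travel of the white spray cap, m: 0 up, grows as it is pressed straight down, stop at 0.008. Spring: 2.2 N to start, 6.6 N at the stop; it returns by itself. Fully down means within the last 2 mm.
- cap_top (a point): Centre of the flat top of the white spray cap (32 mm diameter, 20 mm high), 165 mm above the trolley top when up, on the bottle's axis.
- shaker: Steel shaker tin, 84 mm across the rim, 170 mm high, loose. Origin: centre of its underside. Leave alone.
- boston_cup: Glass Boston cup, 84 mm across the rim, 140 mm high, loose. Origin: centre of its underside. Leave alone.
- ice_mould: Grey silicone ice ball mould, 84 mm diameter, 80 mm high, loose. Origin: centre of its underside. Leave alone.
- coaster: White ceramic coaster, 100 mm diameter, 8 mm thick, loose. Origin: centre of its underside. Leave alone.

How it is judged:
By the outcome, as a careful person would: the job done as asked, in the order asked, and still so for the second after the job is handed in, while the arm keeps its last pose, push and grip.
It also fails if it takes over 45 s, if anything falls off the work surface, if the arm or the gripper's body presses on something with over 40 N, if the wrist force passes 120 N, or if a joint passes its speed limit or range.

## Working session

There is one attempt and no reset: what is moved stays moved. The work goes in short steps, Python scripts to look and compute and a tool call to move; the robot and the scene stay as the last step left them, time stands still between calls to the robot, and variables do not carry over. Pictures are saved under pics/ and viewed, about 8 in all and at most 12, crops included, and the job is handed in when it is done.

Besides the shell and the picture viewer there is one more tool, called after "Call:" by a JSON object that holds its "fn" and its "kwargs", one argument or row to a line. servo_tool: Moves the arm, as the interface text tells. Its arguments: {"type":"object","properties":{"steps":{"type":"array","items":{"type":"array","items":{"type":"number"}}},"grip_force":{"type":"number"}},"required":["steps"]}

```bash
mkdir -p pics
cat > h.py <<'E'
import numpy as np, cv2
from scipy.spatial.transform import Rotation as R
from rig import telemetry, grab_frame, hand_in, spotter
def cam(f):
    fl=200/np.tan(np.radians(f["vertical_fov"])/2)
    K=np.array([[fl,0,f["cx"]],[0,fl,f["cy"]],[0,0,1]]); return K,np.array(f["dist"],float)
def rot(q):
    q=np.array(q,float); return R.from_quat(q).as_matrix() if q.size==4 else q.reshape(3,3)
def c2w(f,p): return np.array(p)@rot(f["orientation"]).T+np.array(f["eye"])
def w2px(f,p):
    K,d=cam(f); c=(np.atleast_2d(p)-np.array(f["eye"]))@rot(f["orientation"])
    return cv2.projectPoints(c,np.zeros(3),np.zeros(3),K,d)[0].reshape(-1,2)
def cloud(f,mask):
    K,d=cam(f); v,u=np.nonzero(mask&(f["z_map"]>0)); z=f["z_map"][v,u]
    n=cv2.undistortPoints(np.stack([u,v],1).astype(np.float32).reshape(-1,1,2),K,d).reshape(-1,2)
    return c2w(f,np.c_[n*z[:,None],z])
E
python3 - <<'E'
from h import *
np.set_printoptions(precision=4,suppress=True)
s=telemetry.sense(); print({k:np.round(v,3) for k,v in s.items()})
ims=[]
for n in ["scene","top"]:
    f=grab_frame(n); ims.append(f["image"]); print(n,f["eye"],f["orientation"],f["vertical_fov"])
    for q in ["bin_housing","bin_handle","bin_pointer","mark","cap_top","spray","shaker","boston_cup","ice_mould","coaster"]:
        for r in spotter.spot_in(q,f)[:2]: 
            p=c2w(f,r["at"]); print(q,round(r["conf"],2),p,w2px(f,p)[0])
cv2.imwrite("pics/a.png",cv2.resize(np.vstack(ims),(480*1,600)))
for n,i in zip("st",ims): cv2.imwrite(f"pics/a{n}.png",i)
E
```

```text
{'time_s': np.float64(0.0), 'joint_positions': array([-1.272,  0.333, -0.065,  1.461,  0.022,  1.35 , -0.088]), 'qd': array([-0.   , -0.001, -0.001, -0.001, -0.001,  0.001,  0.   ]), 'effort': array([  0.001, -62.546,   0.05 , -39.161,   0.016,   0.01 ,  -0.   ]), 'eef_pos': array([0.198, 0.593, 0.231]), 'tool_rot': array([ 0.16 ,  0.987, -0.001, -0.   ]), 'ft_force': array([-0.252, -0.647, -0.213]), 'moment': array([-0.026, -0.035, -0.066]), 'opening': np.float64(0.086)}
scene [1.058  0.4833 0.5287] [ 0.339   0.8032 -0.4489 -0.1959] 56.63182906597369
bin_housing 0.97 [0.6491 0.291  0.1409] [413.4926 266.8377]
bin_housing 0.6 [ 0.4794 -0.1685  0.1587] [292.3977 140.4876]
bin_handle 0.94 [0.5218 0.1994 0.142 ] [407.819  209.8945]
bin_pointer 0.78 [0.5222 0.1954 0.1438] [405.9679 208.3302]
mark 0.43 [0.6858 0.1382 0.1517] [324.3949 229.0805]
spray 0.97 [ 0.4891 -0.1603  0.0617] [292.896  176.8148]
shaker 0.84 [ 0.6714 -0.3016  0.1152] [198.4715 163.3094]
shaker 0.34 [0.4778 0.016  0.0154] [345.955  216.6088]
boston_cup 0.59 [ 0.6789 -0.0452  0.1001] [261.9844 210.4259]
ice_mould 0.55 [
[... 184 characters left out ...]
37] [-0.7005  0.7071 -0.0679  0.068 ] 49.13441306200447
bin_housing 0.59 [0.5749 0.2776 0.1334] [212.3748 208.7203]
bin_handle 0.7 [0.5741 0.2442 0.0724] [229.9292 213.024 ]
bin_pointer 0.62 [0.5731 0.2462 0.0752] [228.979 213.229]
cap_top 0.44 [ 0.467  -0.1733  0.1659] [391.3771 247.9247]
spray 0.8 [ 0.4613 -0.1656  0.0432] [381.3559 254.3099]
shaker 0.91 [ 0.6663 -0.3425  0.1103] [447.6233 174.5972]
boston_cup 0.66 [ 0.6815 -0.0767  0.0771] [347.789  172.9718]
boston_cup 0.59 [ 0.6708 -0.2102  0.0654] [395.8058 177.4719]
ice_mould 0.75 [ 0.6711 -0.2117  0.0671] [396.4462 177.1842]
coaster 0.59 [0.4544 0.0438 0.0089] [304.8147 258.5742]
coaster 0.4 [0.5765 0.2496 0.0745] [227.8313 212.0353]
```

View pics/as.png

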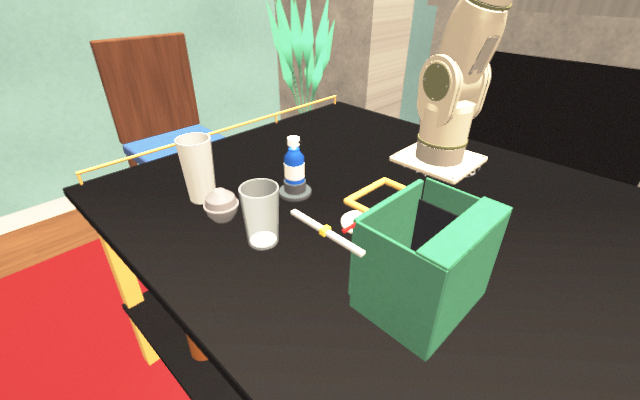

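View pics/at.png

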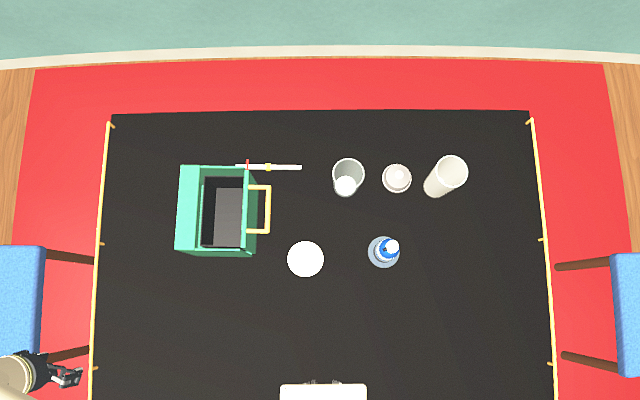

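The scene view shows the spray at (293,170), the bin at (430,260), the handle at (385,190), the rail from (292,212) to (363,252) and the yellow clip at (325,230). The top view shows the clip at (268,167), the pointer at (248,163), the handle bar at (268,208) and the cap at (391,247). Next I'll measure them precisely.

Run:
```python
from h import *
np.set_printoptions(precision=4,suppress=True)
for n in ["scene","top"]:
    f=grab_frame(n); im=f["image"].astype(int); hsv=cv2.cvtColor(f["image"],cv2.COLOR_BGR2HSV)
    P=np.full((400,640,3),np.nan); m=f["z_map"]>0; P[m]=cloud(f,np.ones_like(m))
    X,Y,Z=P[...,0],P[...,1],P[...,2]
    H,S,V=[hsv[...,i] for i in range(3)]
    yel=(H>15)&(H<35)&(S>110)&m
    green=(H>60)&(H<90)&(S>60)&m
    red=((H<8)|(H>172))&(S>150)&m
    ws=lambda a:(a.sum(), np.median(P[a],0), P[a].min(0),P[a].max(0)) if a.sum() else 0
    print(n)
    print("clip",ws(yel&(X>.62)&(X<.75)&(Y<.25)&(Y>.05)&(Z>.12)))
    hb=yel&(X<.66)&(X>.4)&(Z>.14)&(Z<.2)&(Y>0)&(Y<.3); print("handle",ws(hb))
    print("pointer",ws(red&(X>.6)&(X<.75)&(Z>.13)&(Z<.2)))
    rail=(S<60)&(V>120)&(X>.6)&(Y>.02)&(Y<.25)&(Z>.13)&(Z<.165)
    print("rail",ws(rail)); q=P[rail][:,:2]
    if len(q)>5:
        v=cv2.fitLine(q.astype(np.float32),cv2.DIST_HUBER,0,.01,.01).ravel(); print(v,np.degrees(np.arctan2(v[1],v[0])))
    g=green&(Z>.19)&(Z<.205); 
    if g.sum()>20: print("htop",ws(g),cv2.minAreaRect(P[g][:,:2].astype(np.float32)*1000))
    cap=(S<60)&(V>150)&(X<.56)&(Y<-.1)&(Y>-.25)&(Z>.155)&(Z<.175); print("cap",ws(cap))
    for q in ["bin_handle","mark","cap_top","bin_pointer"]:
        for r in spotter.regions_of(q,f)[:1]: 
            a=r["region"]&m; print(q,r["conf"],ws(a))
```

```text
scene
clip (np.int64(93), array([0.6276, 0.1416, 0.1751]), array([0.6202, 0.1275, 0.1424]), array([0.6918, 0.1734, 0.1836]))
handle (np.int64(186), array([0.57  , 0.1422, 0.1773]), array([0.5098, 0.1275, 0.172 ]), array([0.6288, 0.1774, 0.1836]))
pointer (np.int64(35), array([0.6854, 0.1877, 0.178 ]), array([0.6652, 0.1825, 0.1735]), array([0.6934, 0.1891, 0.1801]))
rail (np.int64(574), array([0.6855, 0.1571, 0.1494]), array([0.6649, 0.0526, 0.1328]), array([0.6909, 0.2218, 0.1552]))
[0.0171 0.9999 0.6849 0.1301] 89.02304
htop (np.int64(3232), array([0.5873, 0.3286, 0.1956]), array([-0.9418, -1.9434,  0.19  ]), array([0.6789, 0.3556, 0.2049])) ((-221.77239990234375, -730.51123046875), (2809.15478515625, 363.8914794921875), 54.051734924316406)
cap (np.int64(213), array([-1.1448, -0.1688,  0.1643]), array([-1.167 , -0.2494,  0.1553]), array([ 0.4882, -0.1006,  0.1749]))
bin_handle 0.56 (np.int64(4401), array([0.5176, 0.1944, 0.1413]), array([ 0.1782, -0.0617, -0.0021]), array([0.6934, 0.3044, 0.1968]))
cap_top 0.62 (np.int64(179), array([0.4676, 0.0167, 0.0079]), array([ 0.4238, -0.007
[... 761 characters left out ...]
, array([0.4629, 0.1796, 0.19  ]), array([0.6756, 0.3541, 0.2021])) ((568.2138671875, 266.7899169921875), (170.9380645751953, 213.39573669433594), 88.40174865722656)
cap (np.int64(135), array([ 0.4716, -0.1752,  0.1651]), array([ 0.457 , -0.1902,  0.159 ]), array([ 0.4866, -0.1602,  0.1695]))
bin_handle 0.6 (np.int64(4403), array([0.5753, 0.2488, 0.0728]), array([ 0.4685,  0.1236, -0.0033]), array([0.6903, 0.3415, 0.1909]))
cap_top 0.42 (np.int64(156), array([ 0.4694, -0.1732,  0.1649]), array([ 0.4558, -0.1902,  0.1246]), array([ 0.4866, -0.1536,  0.1695]))
bin_pointer 0.56 (np.int64(4300), array([0.5762, 0.2502, 0.0705]), array([ 0.4685,  0.1236, -0.0033]), array([0.6749, 0.3442, 0.1909]))
```

```bash
cat >> h.py <<'E'
def shift(target,yaw_y=None,tilt=0):
    """tool-frame shift/turn from present pose to world target; tool down, jaw axis at yaw_y deg"""
    s=telemetry.sense(); T=rot(s["tool_rot"]); d=(np.array(target)-s["eef_pos"])@T
    r=np.zeros(3)
    if yaw_y is not None:
        a=np.radians(yaw_y); y=np.array([np.cos(a),np.sin(a),0]); z=np.array([0,0,-1.]); G=np.c_[np.cross(y,z),y,z]
        r=R.from_matrix(T.T@G).as_rotvec(degrees=True)
    print("at",np.round(s["eef_pos"],4),"t",s["time_s"],"F",np.round(s["ft_force"],1),"op",round(float(s["opening"]),4),"shift",np.round(d,4),"turn",np.round(r,2))
E
python3 -c "
from h import *
shift([.45,.35,.32],88.5)"
```

```text
at [0.1977 0.593  0.2313] t 1.6 F [-0.2 -0.6 -0.3] op 0.085 shift [-0.3162 -0.1507 -0.0887] turn [ 1.000e-02  0.000e+00 -1.694e+01]
```

Call:
{"fn": "servo_tool", "kwargs": {
  "steps": [
    [-0.05, 0, -0.089, 0, 0, 0, 1],
    [-0.1, -0.04, -0.089, 0, 0, -3, 1],
    [-0.316, -0.151, -0.089, 0, 0, -17, 1],
    [-0.316, -0.151, -0.089, 0, 0, -17, 1],
    [-0.316, -0.151, -0.089, 0, 0, -17, 1],
    [-0.316, -0.151, -0.089, 0, 0, -17, 1],
    [-0.316, -0.151, -0.089, 0, 0, -17, 1],
    [-0.316, -0.151, -0.089, 0, 0, -17, 1],
    [-0.316, -0.151, -0.089, 0, 0, -17, 1],
    [-0.316, -0.151, -0.089, 0, 0, -17, 1]
  ]
}}

```text
time_s: 2.6
eef_pos: [0.45, 0.3494, 0.3204]
tool_rot: [0.013, 1.0, 0.0, -0.0]
ft_force: [-0.9, 0.7, 0.2]
opening: -0.0002
```

```bash
python3 -c "
from h import *
shift([.472,-.175,.26],88.5)"
```

```text
at [0.45   0.3494 0.3204] t 2.6 F [-0.9  0.7  0.2] op -0.0002 shift [-0.036  -0.5236  0.0602] turn [ 0.02 -0.   -0.03]
```

Call:
{"fn": "servo_tool", "kwargs": {
  "steps": [
    [-0.036, -0.2, 0, 0, 0, 0, 1],
    [-0.036, -0.3, 0, 0, 0, 0, 1],
    [-0.036, -0.4, 0, 0, 0, 0, 1],
    [-0.036, -0.523, 0, 0, 0, 0, 1],
    [-0.036, -0.523, 0, 0, 0, 0, 1],
    [-0.036, -0.523, 0, 0, 0, 0, 1],
    [-0.036, -0.523, 0, 0, 0, 0, 1],
    [-0.036, -0.523, 0, 0, 0, 0, 1],
    [-0.036, -0.523, 0, 0, 0, 0, 1],
    [-0.036, -0.523, 0.06, 0, 0, 0, 1],
    [-0.036, -0.523, 0.06, 0, 0, 0, 1],
    [-0.036, -0.523, 0.06, 0, 0, 0, 1]
  ]
}}

```text
time_s: 3.8
eef_pos: [0.4705, -0.1768, 0.257]
tool_rot: [0.015, 1.0, -0.0, -0.002]
ft_force: [-1.1, 1.6, -0.1]
opening: -0.0001
```

Run:
```python
from h import *
np.set_printoptions(precision=4,suppress=True)
f=grab_frame("wrist"); cv2.imwrite("pics/w1.png",f["image"]); print(f["eye"])
for q in ["cap_top","spray"]:
    for r in spotter.spot_in(q,f)[:2]: p=c2w(f,r["at"]);print(q,r["conf"],p,w2px(f,p))
m=f["z_map"]>0; P=cloud(f,m); im=f["image"][m]
a=(P[:,2]>.155)&(P[:,2]<.175)&(abs(P[:,0]-.472)<.05)&(abs(P[:,1]+.175)<.05)
a&=im.min(1)>110
print(a.sum(),P[a].min(0),P[a].max(0),np.median(P[a],0), cv2.minEnclosingCircle(P[a][:,:2].astype(np.float32)))
shift([.472,-.175,.17],88.5)
```

```text
[ 0.3917 -0.1737  0.3997]
cap_top 0.77 [ 0.4653 -0.1727  0.1662] [[325.1307 199.5437]]
spray 0.59 [ 0.4587 -0.1753  0.1078] [[320.9316 171.2526]]
spray 0.43 [0.449  0.0456 0.0062] [[523.7434 135.6007]]
1623 [ 0.4562 -0.1885  0.155 ] [ 0.4876 -0.1508  0.1666] [ 0.4703 -0.1728  0.1646] ((0.4711037576198578, -0.1691933423280716), 0.019831199198961258)
at [ 0.4732 -0.1721  0.2605] t 3.95 F [ 0.8  0.1 -0.4] op -0.0001 shift [ 0.0012 -0.003   0.0905] turn [0.03 0.01 0.21]
```

Call:
{"fn": "servo_tool", "kwargs": {
  "steps": [
    [0.001, -0.001, 0.04, 0, 0, 0, 1],
    [0.001, -0.001, 0.07, 0, 0, 0, 1],
    [0.001, -0.001, 0.085, 0, 0, 0, 1],
    [0.001, -0.001, 0.09, 0, 0, 0, 1],
    [0.001, -0.001, 0.095, 0, 0, 0, 1],
    [0.001, -0.001, 0.099, 0, 0, 0, 1],
    [0.001, -0.001, 0.102, 0, 0, 0, 1],
    [0.001, -0.001, 0.102, 0, 0, 0, 1],
    [0.001, -0.001, 0.102, 0, 0, 0, 1]
  ]
}}

```text
time_s: 4.85
eef_pos: [0.4725, -0.1744, 0.1592]
tool_rot: [0.012, 1.0, 0.0, 0.001]
ft_force: [1.3, 5.3, 5.3]
opening: 0.0001
```

Call:
{"fn": "servo_tool", "kwargs": {
  "steps": [
    [0, 0, 0.002, 0, 0, 0, 1],
    [0, 0, 0.004, 0, 0, 0, 1],
    [0, 0, 0.004, 0, 0, 0, 1],
    [0, 0, 0.004, 0, 0, 0, 1]
  ]
}}

```text
time_s: 5.25
eef_pos: [0.4727, -0.1745, 0.1569]
tool_rot: [0.012, 1.0, 0.001, 0.001]
ft_force: [-7.0, 7.2, 25.0]
opening: -0.0002
```

Run:
```python
from h import *
shift([.472,-.175,.17],88.5)
for n in ("wrist","scene"):
    f=grab_frame(n); P=cloud(f,np.ones((400,640),bool)); im=f["image"][f["z_map"]>0]
    a=(np.hypot(P[:,0]-.471,P[:,1]+.173)<.018)&(im.min(1)>110)&(P[:,2]<.18)&(P[:,2]>.12)
    print(n,a.sum(),np.percentile(P[a][:,2],[50,80,95,99]) if a.sum() else 0)
f["image"]
cv2.imwrite("pics/s2.png",cv2.resize(f["image"][100:220,220:400],None,fx=4,fy=4))
```

```text
at [ 0.4727 -0.1745  0.1569] t 5.25 F [-7.   7.2 25. ] op -0.0002 shift [ 0.0006 -0.0005 -0.0131] turn [0.09 0.16 0.08]
wrist 1435 [0.15618458 0.15684769 0.15738162 0.15801936]
scene 157 [0.15379074 0.16334582 0.17636684 0.17910921]
```

The cap is on its stop: the force jumped to 25 N and its top is at z = 0.157. Next I'll lift off and go to the handle.

Call:
{"fn": "servo_tool", "kwargs": {
  "steps": [
    [0, 0, -0.01, 0, 0, 0, 1],
    [0, 0, -0.03, 0, 0, 0, 1],
    [0, 0, -0.06, 0, 0, 0, 1],
    [0, 0, -0.11, 0, 0, 0, 1],
    [0, 0, -0.143, 0, 0, 0, 1],
    [0, 0, -0.143, 0, 0, 0, 1]
  ]
}}

```text
time_s: 5.95
eef_pos: [0.4732, -0.1761, 0.3021]
tool_rot: [0.013, 1.0, -0.0, 0.004]
ft_force: [-0.4, -0.4, 0.3]
opening: -0.0001
```

Run:
```python
from h import *
f=grab_frame("wrist"); P=cloud(f,np.ones((400,640),bool)); im=f["image"][f["z_map"]>0]
a=(np.hypot(P[:,0]-.471,P[:,1]+.173)<.014)&(im.min(1)>110)&(P[:,2]<.19)&(P[:,2]>.12)
print("cap z",a.sum(),np.percentile(P[a][:,2],[50,80]))
shift([.565,.13,.30],88.3)
```

```text
cap z 933 [0.1647059  0.16533276]
at [ 0.4724 -0.1757  0.2995] t 6.0 F [ 0.2 -0.5 -0.9] op -0.0002 shift [-8.48e-02  3.08e-01 -3.00e-04] turn [-0.02  0.24  0.23]
```

Call:
{"fn": "servo_tool", "kwargs": {
  "steps": [
    [-0.085, 0.1, 0, 0, 0, 0, 0.55],
    [-0.085, 0.2, 0, 0, 0, 0, 0.55],
    [-0.085, 0.3, 0, 0, 0, 0, 0.55],
    [-0.085, 0.308, 0, 0, 0, 0, 0.55],
    [-0.085, 0.308, 0, 0, 0, 0, 0.55],
    [-0.085, 0.308, 0, 0, 0, 0, 0.55],
    [-0.085, 0.308, 0, 0, 0, 0, 0.55],
    [-0.085, 0.308, 0, 0, 0, 0, 0.55],
    [-0.085, 0.308, 0, 0, 0, 0, 0.55],
    [-0.085, 0.308, 0, 0, 0, 0, 0.55]
  ]
}}

```text
time_s: 7.0
eef_pos: [0.5642, 0.1289, 0.2968]
tool_rot: [0.014, 1.0, -0.0, -0.0]
ft_force: [-0.4, 0.2, -0.5]
opening: 0.0382
```

```bash
cat > m.py <<'E'
from h import *
np.set_printoptions(precision=4,suppress=True)
def meas(n,save=None):
    f=grab_frame(n); hsv=cv2.cvtColor(f["image"],cv2.COLOR_BGR2HSV)
    if save: cv2.imwrite(save,f["image"])
    m=f["z_map"]>0; P=cloud(f,m); H,S,V=hsv[m].T.astype(int); X,Y,Z=P.T
    yel=(H>15)&(H<35)&(S>110); red=((H<8)|(H>172))&(S>150)
    for k,a in {"clip":yel&(X>.66)&(X<.72)&(Y<.2)&(Y>.05)&(Z>.13)&(Z<.165),
      "bar":yel&(X<.61)&(X>.51)&(Z>.12)&(Z<.2)&(Y>0)&(Y<.16),
      "bar_all":yel&(X<.66)&(X>.45)&(Z>.12)&(Z<.2)&(Y>0)&(Y<.14),
      "ptr":red&(X>.66)&(X<.72)&(Z>.13)&(Z<.2)&(Y>.05)&(Y<.22)}.items():
        if a.sum()>3: print(n,k,a.sum(),"med",np.median(P[a],0),"lo",np.percentile(P[a],3,axis=0),"hi",np.percentile(P[a],97,axis=0))
    q=P[yel&(X<.61)&(X>.51)&(Z>.12)&(Z<.2)&(Y>0)&(Y<.16)]
    if len(q)>50: v=cv2.fitLine(q[:,:2].astype(np.float32),cv2.DIST_HUBER,0,.01,.01).ravel(); print("bar dir deg",np.degrees(np.arctan(v[1]/v[0])))
E
python3 - <<'E'
from m import *
meas("wrist","pics/w3.png"); meas("scene"); meas("top")
shift([.565,.13,.23],88.3)
E
```

```text
wrist clip 269 med [0.6779 0.1367 0.1523] lo [0.6728 0.1315 0.1428] hi [0.6896 0.142  0.154 ]
wrist bar 2296 med [0.5487 0.1337 0.182 ] lo [0.511  0.1272 0.1782] hi [0.6059 0.1554 0.1837]
wrist bar_all 2402 med [0.5602 0.133  0.1819] lo [0.5087 0.127  0.1781] hi [0.621  0.139  0.1837]
bar dir deg -3.5344324
scene clip 37 med [0.6905 0.1379 0.1485] lo [0.6739 0.1309 0.1429] hi [0.6917 0.1423 0.1532]
scene bar 96 med [0.5403 0.1381 0.1768] lo [0.5123 0.1289 0.1731] hi [0.6046 0.1582 0.1833]
scene bar_all 85 med [0.5772 0.1371 0.1767] lo [0.5163 0.1281 0.1732] hi [0.6267 0.1394 0.1826]
scene ptr 36 med [0.6839 0.1875 0.1778] lo [0.6675 0.1831 0.174 ] hi [0.6935 0.1887 0.18  ]
bar dir deg -4.786289
at [0.5643 0.1294 0.2974] t 7.15 F [0.4 0.5 0.6] op 0.0386 shift [-0.0007  0.0006  0.0674] turn [0.   0.01 0.15]
```

View pics/w3.png

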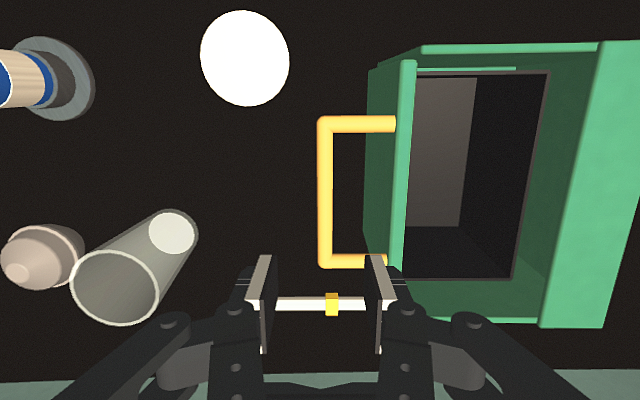

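The wrist view shows the handle bar at (325,195), clear, with the clip at (332,303) between the fingers in the picture. The bar's middle is at about (0.565, 0.133) and the fingers straddle it. Next I'll go down and grip.

Call:
{"fn": "servo_tool", "kwargs": {
  "steps": [
    [0, 0.004, 0.03, 0, 0, 0, 0.55],
    [0, 0.004, 0.06, 0, 0, 0, 0.55],
    [0, 0.004, 0.09, 0, 0, 0, 0.55],
    [0, 0.004, 0.11, 0, 0, 0, 0.55],
    [0, 0.004, 0.13, 0, 0, 0, 0.55],
    [0, 0.004, 0.139, 0, 0, 0, 0.55],
    [0, 0.004, 0.139, 0, 0, 0, 0.55]
  ],
  "grip_force": 40
}}

```text
time_s: 7.85
eef_pos: [0.5638, 0.1342, 0.1574]
tool_rot: [0.013, 1.0, -0.0, -0.001]
ft_force: [-0.3, 0.7, 0.5]
opening: 0.0388
```

Call:
{"fn": "servo_tool", "kwargs": {
  "steps": [
    [0, 0, 0, 0, 0, 0, 0.75],
    [0, 0, 0, 0, 0, 0, 0.85],
    [0, 0, 0, 0, 0, 0, 0.95],
    [0, 0, 0, 0, 0, 0, 1],
    [0, 0, 0, 0, 0, 0, 1],
    [0, 0, 0, 0, 0, 0, 1]
  ]
}}

```text
time_s: 8.45
eef_pos: [0.565, 0.1322, 0.1598]
tool_rot: [0.014, 1.0, -0.001, 0.001]
ft_force: [-2.1, -8.9, 5.0]
opening: 0.0109
```

Run:
```python
from m import *
meas("scene"); meas("wrist"); shift([.565,.13,.23],88.3)
```

```text
scene clip 38 med [0.6905 0.1379 0.1489] lo [0.6739 0.1308 0.1429] hi [0.6915 0.1424 0.1536]
scene bar 61 med [0.5665 0.1383 0.1766] lo [0.5159 0.1275 0.173 ] hi [0.6066 0.1581 0.1821]
scene bar_all 56 med [0.5953 0.1368 0.1767] lo [0.5217 0.1268 0.1735] hi [0.6265 0.1394 0.1827]
scene ptr 33 med [0.6831 0.1877 0.1777] lo [0.6671 0.1842 0.175 ] hi [0.6935 0.1891 0.1799]
bar dir deg -5.854591
wrist bar 7791 med [0.5431 0.1341 0.1821] lo [0.5108 0.1277 0.1788] hi [0.6031 0.1559 0.1837]
wrist bar_all 7198 med [0.5472 0.1333 0.182 ] lo [0.5074 0.1277 0.1784] hi [0.6036 0.139  0.1837]
bar dir deg -3.732699
at [0.5649 0.1322 0.1597] t 8.55 F [-2.4 -7.9  5.3] op 0.0107 shift [-0.0002 -0.0024 -0.0702] turn [-0.11  0.07  0.13]
```

Call:
{"fn": "servo_tool", "kwargs": {
  "steps": [
    [0, -0.0073, 0.0033, -2.9, 0, 0, 1],
    [0, -0.0144, 0.0069, -5.7, 0, 0, 1],
    [0, -0.0213, 0.0109, -8.6, 0, 0, 1],
    [0, -0.028, 0.0152, -11.5, 0, 0, 1],
    [0, -0.0344, 0.0199, -14.3, 0, 0, 1],
    [0, -0.0382, 0.0229, -16, 0, 0, 1],
    [0, -0.0382, 0.0229, -16, 0, 0, 1],
    [0, -0.0382, 0.0229, -16, 0, 0, 1]
  ],
  "grip_force": 60
}}

```text
time_s: 9.35
eef_pos: [0.5642, 0.0954, 0.1381]
tool_rot: [0.013, 0.99, 0.14, 0.003]
ft_force: [-8.5, -5.2, 17.4]
opening: 0.0098
```

Run:
```python
from m import *
meas("scene","pics/s4.png"); meas("top"); s=telemetry.sense(); print(s["eef_pos"],s["ft_force"],s["opening"],s["joint_positions"])
i=cv2.imread("pics/s4.png"); cv2.imwrite("pics/s4c.png",cv2.resize(i[150:300,250:450],None,fx=4,fy=4))
```

```text
scene clip 37 med [0.6903 0.1376 0.1486] lo [0.6727 0.1298 0.1426] hi [0.6917 0.1428 0.1532]
scene bar 92 med [0.5198 0.098  0.1579] lo [0.5117 0.0854 0.1519] hi [0.6019 0.1242 0.1687]
scene bar_all 145 med [0.5785 0.1015 0.1585] lo [0.5125 0.0858 0.152 ] hi [0.6265 0.1257 0.1694]
scene ptr 58 med [0.6791 0.1435 0.1712] lo [0.6656 0.1395 0.1677] hi [0.692  0.1454 0.1729]
bar dir deg -8.005426
top clip 34 med [0.6803 0.1345 0.1521] lo [0.673  0.1301 0.1438] hi [0.69   0.139  0.1554]
top bar 115 med [0.5201 0.0927 0.1613] lo [0.511  0.0852 0.1558] hi [0.5495 0.1335 0.1732]
top bar_all 252 med [0.5267 0.1046 0.1642] lo [0.5048 0.0854 0.1563] hi [0.6239 0.1345 0.1745]
top ptr 20 med [0.6828 0.1409 0.1713] lo [0.6652 0.1384 0.1674] hi [0.6925 0.1439 0.1749]
bar dir deg -57.18769
[0.5642 0.0956 0.1383] [-9.3017 -4.7958 17.4643] 0.00971580249268643 [-0.4072  0.2835  0.3796  1.7822 -0.4302  1.1116  1.6991]
```

View pics/s4c.png

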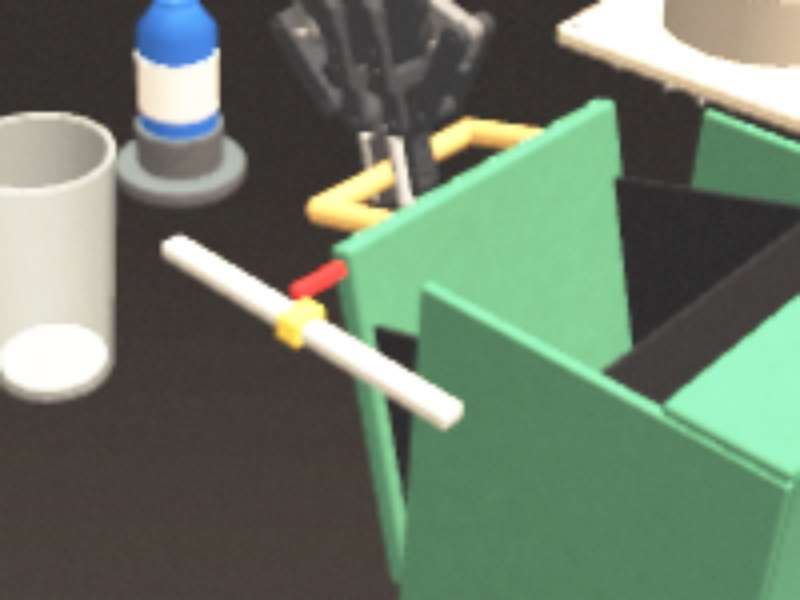

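The pointer (crop ~(320,280)) is still about 6 mm short of the clip (~(300,322)), and both cameras agree. It needs about 0.04 rad more. I'll also ease off the downward push.

Call:
{"fn": "servo_tool", "kwargs": {
  "steps": [
    [0, -0.003, 0, -1.1, 0, 0, 1],
    [0, -0.006, 0, -2.3, 0, 0, 1],
    [0, -0.006, 0, -2.3, 0, 0, 1],
    [0, -0.006, 0, -2.3, 0, 0, 1],
    [0, -0.006, 0, -2.3, 0, 0, 1]
  ]
}}

```text
time_s: 9.95
eef_pos: [0.5641, 0.0916, 0.1351]
tool_rot: [0.012, 0.987, 0.16, 0.003]
ft_force: [0.7, 2.5, 6.4]
opening: 0.0097
```

Run:
```python
from m import *
meas("scene"); meas("top","pics/t5.png");meas("scene","pics/s5.png"); s=telemetry.sense(); print(s["eef_pos"],s["ft_force"],s["opening"],s["time_s"])
a=cv2.resize(cv2.imread("pics/s5.png")[180:280,270:400],(780,600)); b=cv2.resize(cv2.imread("pics/t5.png")[130:260,170:340],(780,596))
cv2.imwrite("pics/s5c.png",cv2.resize(np.hstack([a[:596],b]),(800,306)))
```

```text
scene clip 38 med [0.6904 0.1382 0.1489] lo [0.6742 0.131  0.1421] hi [0.6918 0.1424 0.1535]
scene bar 78 med [0.5176 0.0939 0.1533] lo [0.5116 0.0833 0.148 ] hi [0.6004 0.1198 0.1646]
scene bar_all 135 med [0.5806 0.0967 0.1553] lo [0.5102 0.0822 0.1485] hi [0.6267 0.1199 0.1656]
scene ptr 58 med [0.6795 0.1389 0.1695] lo [0.6658 0.1349 0.1661] hi [0.6917 0.1407 0.1716]
bar dir deg -9.627575
top clip 17 med [0.6806 0.1312 0.1521] lo [0.6729 0.1293 0.1451] hi [0.6898 0.1334 0.1557]
top bar 122 med [0.5231 0.0879 0.1577] lo [0.5103 0.0805 0.1526] hi [0.553  0.1271 0.1704]
top bar_all 275 med [0.5348 0.0953 0.1598] lo [0.505  0.0806 0.1533] hi [0.6247 0.1277 0.1714]
top ptr 22 med [0.6803 0.1358 0.1701] lo [0.6662 0.1333 0.1668] hi [0.6922 0.1387 0.1723]
bar dir deg -24.887808
scene clip 38 med [0.6902 0.138  0.1488] lo [0.6737 0.1307 0.1425] hi [0.6915 0.1427 0.1531]
scene bar 77 med [0.5172 0.094  0.1533] lo [0.5125 0.083  0.1478] hi [0.6006 0.1195 0.1647]
scene bar_all 135 med [0.581  0.0972 0.1553] lo [0.5098 0.0826 0.1482] hi [0.6266 0.1203 0.166 ]
scene ptr 58 med [0.679  0.1389 0.1694] lo [0.6662 0.1348 0.1664] hi [0.692  0.1407 0.1715]
bar dir deg -8.0386915
[0.564  0.0916 0.1351] [-0.1892  3.2241  4.2816] 0.009882091782864998 10.1
```

View pics/s5c.png

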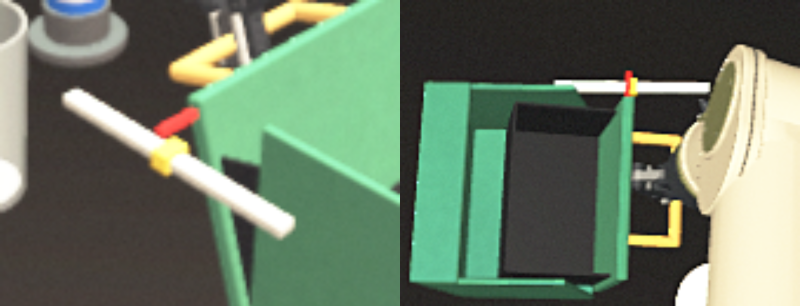

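The pointer now overlaps the clip, about 1.3 mm short of its middle. I'll make one small trim and then check that it holds steady.

Call:
{"fn": "servo_tool", "kwargs": {
  "steps": [
    [0, -0.0015, 0.0005, -0.5, 0, 0, 1],
    [0, -0.0015, 0.0005, -0.5, 0, 0, 1],
    [0, -0.0015, 0.0005, -0.5, 0, 0, 1],
    [0, -0.0015, 0.0005, -0.5, 0, 0, 1],
    [0, -0.0015, 0.0005, -0.5, 0, 0, 1],
    [0, -0.0015, 0.0005, -0.5, 0, 0, 1],
    [0, -0.0015, 0.0005, -0.5, 0, 0, 1],
    [0, -0.0015, 0.0005, -0.5, 0, 0, 1]
  ]
}}

```text
time_s: 10.9
eef_pos: [0.564, 0.0901, 0.1339]
tool_rot: [0.012, 0.986, 0.164, 0.003]
ft_force: [1.3, 3.7, 5.7]
opening: 0.0098
```

```bash
python3 - <<'E' | grep -v bar
from m import *
meas("scene","pics/s6.png"); meas("top"); s=telemetry.sense(); print(s["eef_pos"],s["ft_force"],s["opening"],s["time_s"])
f=grab_frame("scene")
for q in ["shaker","boston_cup","ice_mould","coaster"]:
    for r in spotter.spot_in(q,f)[:1]: print(q,round(r["conf"],2),c2w(f,r["at"]))
E
```

```text
scene clip 38 med [0.6904 0.138  0.1491] lo [0.6735 0.1306 0.1424] hi [0.6915 0.1424 0.1531]
scene ptr 57 med [0.6792 0.1371 0.169 ] lo [0.6651 0.1327 0.1655] hi [0.6922 0.1388 0.1707]
top clip 16 med [0.6801 0.1311 0.1527] lo [0.6733 0.1289 0.1443] hi [0.6887 0.1406 0.1562]
top ptr 17 med [0.6821 0.1335 0.17  ] lo [0.6661 0.1311 0.1548] hi [0.6918 0.1363 0.1725]
[0.564  0.0901 0.1339] [0.8398 2.5168 6.3193] 0.010180711181575985 11.0
shaker 0.93 [ 0.6733 -0.3014  0.114 ]
boston_cup 0.8 [ 0.6762 -0.0402  0.1   ]
ice_mould 0.98 [ 0.6903 -0.1903  0.0501]
```

View pics/s6.png

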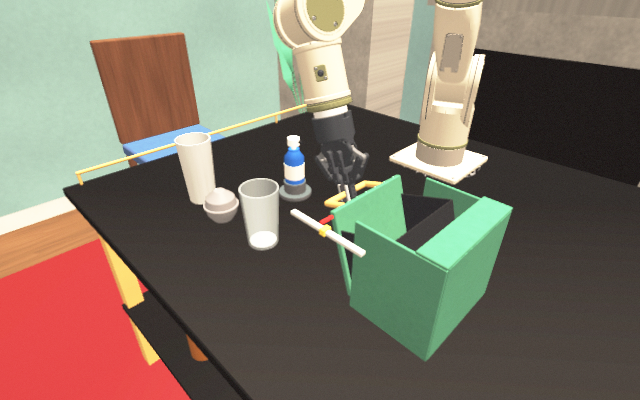

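The pointer (328,217) stands over the clip (325,230), within about 1 mm in both cameras. The grip is steady and the other things stand where they were, so I'm handing in.

```bash
python3 -c "
from h import *
hand_in()"
```

```text
the job is handed in; nothing more can be done
```

I pressed the spray cap, tilted the bin out to the yellow mark, and handed in at about 11 s with the fingers still holding the handle.

- **Cap:** I pressed it with shut fingers to its stop. The top went down to z ≈ 0.157 m and the force rose to 25 N. It sprang back to 0.165 m after I lifted off.
- **Bin:** I gripped the handle bar at 60 N and swung the bin out along its arc.
- **Pointer at the mark:** At the last look the scene camera put the pointer at y ≈ 0.136 m and the clip at 0.1365 m. The top camera put the pointer at about 0.134 m and the clip at 0.1345 m, so both agree within about 1 mm. The top camera's clip figure is from an earlier picture, because the pointer now partly hides the clip.
- **Forces and grip:** The wrist force was about 7 N and the fingers stood about 10 mm apart, holding the bar. The highest wrist force I saw was the 25 N at the cap.
- **Other things:** The shaker, cup and ice mould showed no movement beyond the detector's error.
- **Not checked:** The detector did not report the coaster in the last scene view, where the bin hides it. Nothing went near it.

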